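Battery rotation on the rover bench

TASK

The rover's battery is flat, so rotate the three packs: the flat pack from the rover goes on the charger, the pack that is now in the charger goes to the cooling rack, and the cool pack from the rack goes into the rover; park one on the free part of the blue mat on the way, as each bay holds only one. Swing the rover's hold-down bar up to free the old pack and close it fully over the new one; every pack must end lying flat inside its bay, in the rover and the charger with its brass contacts towards the bay's contact block. Never turn a pack on its edge, and leave the jar and the screwdriver on the mat where they are.

Things in the scene. Friction and masses are not known exactly. Their poses are not given: they have to be found in the camera images.
- pack_flat: Flat battery pack, in the rover at the start under the hold-down bar, contacts at the contact block. The three packs look alike. 76 x 42 x 23 mm black case, grey label on top, 80 to 160 g. Origin: centre of its underside; x along its length towards the end with two brass contacts (seen on top edge and end face), z up.
- pack_hot: Just charged battery pack, in the charger at the start, contacts at the contact block. 76 x 42 x 23 mm black case, grey label on top, 80 to 160 g. Origin: centre of its underside; x along its length towards the end with two brass contacts (seen on top edge and end face), z up.
- pack_cool: Charged and cooled battery pack, on the cooling rack at the start, its x along the rack's x. 76 x 42 x 23 mm black case, grey label on top, 80 to 160 g. Origin: centre of its underside; x along its length towards the end with two brass contacts (seen on top edge and end face), z up.
- rover: Fixed wheeled rover, 180 x 130 mm. Bay on its deck: 86 x 50 mm inside (a pack has 5 mm play at each end, 4 at each side), with 7 mm high lips; each long side's middle 58 mm is open for fingers. Origin on the bench under the inner face of the bay's contact block (black, 14 mm high, brass blades, at the bay's +x end), x along the bay, z up. Bay centre x -43 mm, y 0, floor z 62 mm. Bar's hinge cheeks behind the block: up to z 96 mm.
- hold_down (a joint): Rover's hold-down bar, 14 mm wide, hinged along rover y at x 17, z 90 mm (rover frame). 0: closed, level, 2.5 mm over the pack, running to -x; grows as its near end swings up and over; stop 1.85. Light hinge: let go below about 1 rad it falls shut, above 1.2 it stays up. Free end: round grip, 20 mm across, flat ends 14 mm apart along y; its centre at x = 17 - 116 cos q + 4 sin q, z = 90 + 116 sin q + 4 cos q mm.
- charger: Fixed white charger, 165 x 86 mm. Bay: 86 x 50 mm inside (a pack has 5 mm play at each end, 4 at each side), with 7 mm high lips; each long side's middle 58 mm is open for fingers. Origin on the bench under the inner face of the bay's contact block (black, 14 mm high, brass blades, at the bay's +x end), x along the bay, z up. Bay centre x -43 mm, y 0, floor z 30 mm. Behind the block a head with dark display, 50 mm high.
- rack: Fixed cooling rack, slatted aluminium, 110 x 82 mm, no contacts (a pack may lie either way round). Bay: 86 x 50 mm inside (a pack has 5 mm play at each end, 4 at each side), with 7 mm high lips; each long side's middle 58 mm is open for fingers. Origin on the bench under the bay's centre, x along the bay, z up; floor (slat tops) z 26 mm.
- mat: Fixed blue silicone mat, 200 (x) x 150 (y) x 4 mm. Origin: centre of its underside, z up. The half towards -x is free (a pack fits lengthwise, centred at x -45 mm, y 0); jar and screwdriver lie on the +x half.
- jar: Amber flux jar, white cap, 38 mm across, 34 mm high, upright on the mat near its x 30, y 47 mm. Origin: centre of its underside. Leave it.
- screwdriver: Grey-handled screwdriver, 130 mm long, 14 mm high, lying along the mat's y near its x 78 mm. Origin: on its underside near its middle. Leave it.
Not all that is in view belongs to the job. Leave any purple look-alike of the rover alone. What is shaped like the pack_hot but green is not meant.

How it is judged:
By the outcome, as a careful person would: the job done as asked, in the order asked, and still so for the second after the job is handed in, with the robot touching nothing.
It also fails if it takes over 134 s, if anything falls off the work surface, if the arm or the gripper's body presses on something with over 40 N, if the wrist force passes 120 N, or if a joint passes its speed limit or range.

ROBOT

A 6-joint arm with a two-finger parallel gripper is mounted at the origin on the work surface. World frame = base frame: x ahead of the robot, y to its left, z up, the work surface at z = 0. Lengths are in m, angles in degrees, forces in N, time in s.
With the tool pointing down it reaches from about 0.375 to 0.75 m from the base axis. Payload 9 kg.
Tool frame: the origin (TCP) lies where the fingers leave the gripper's body, on its centre line; the fingertips stand 73 mm ahead of it and the grasp point (between the pads) lies 54 mm ahead of it (robot.tip_reach is the distance from the TCP to the fingertips, in m); z points along the fingers, y is the direction in which the jaws open and shut (so a half turn about z gives the same grasp; the last joint's range is limited). The gripper opens to 85 mm and grips with 20 to 120 N. Pads are 22 mm wide; open, the fingers measure 114 mm over their backs; the gripper's body (76 mm by 85 mm) begins 54 mm behind the grasp point. The pads swing forward as they close: fully open they stand 13 mm farther back than shut.
Start: joints at [-77.905, 5.964, 5.575, 89.605, 0, 77.527], TCP at [0.249, -0.546, 0.304] pointing down, gripper open.
Joint ranges: [-171.21, 171.21], [-48.23, 106.86], [-62.78, 66.21], [-105.2, 120.99], [-86.42, 89.51], [-180, 180]. Speed limits (degrees/s): [127.2, 127.2, 147.25, 180, 180, 180].

INTERFACE

Orientations are given as [roll, pitch, yaw] about the fixed x, y, z axes, in that order (R = Rz(yaw) Ry(pitch) Rx(roll)).
In Python, from plant import robot gives the robot as it stands. Calls block until the motion is done:
- robot.move_pose(position, orientation): joint-space move of the TCP to a pose.
- robot.line_to(position, vel=0.15, rotation=None, guard=None): straight line of the TCP; rotation=None keeps the orientation; vel is the mean speed in m/s. With guard (N) it stops when the force on the tool has changed by that much, and returns True; else False.
- robot.goto_joints(angles): joint-space move.
- robot.set_gripper(opening): finger opening in m; the grip force is fixed at half the most; returns when the fingers have stopped.
- robot.pause(seconds).
- robot.ik(position, orientation): joint angles nearest the present ones, or None.
- robot.observe(): the state.
- robot.grab_frame(name): name is "scene" or "top" or "wrist"; returns the picture (420x560x3 uint8, blue, green, red); there is no depth.
- robot.get_calibration(name): a dict with "vertical_fov" (degrees; the focal length in pixels is half the picture's height over the tangent of half this angle, whatever the lens; pixels are square), "cx", "cy" (the principal point, pixels), "k1" (the pictures are not rectified: a ray, as slopes to the right and down, at radius r is drawn at 1 + k1 r^2 times it, then the intrinsics apply), "rvec" (rotation vector, rad) and "tvec" (3), from world to camera coordinates, as OpenCV has them. Camera axes: x right, y down, z forward; pixel columns grow to the right and rows downward; lengths in m; the calibration is good to about 2 mm. A picture is of the moment at which its call begins: read the wrist's pose just before it. get_calibration takes no time and is no camera call; for the wrist camera it gives the pose at the moment of the call.
A pose or a line that the arm cannot do raises robot.IKError and nothing moves.
- robot.job_done(): hands the job in, once; it reports no verdict.
The state is a dict: "time": time; "q": joint angles; "qvel": joint speeds; "joint_torque": joint torques, N m; "tool_pos": TCP position; "tcp_rot": TCP orientation; "ft_force": force on the tool from outside, world axes, zero at the start; "torque": the same for the moment, N m; "gripper_width": finger opening in m.
Only numpy, scipy, OpenCV 4.12 (cv2) and the standard library are available. Lean on these libraries where they do the work, as an engineer would, in place of code of your own. Each camera call takes 0.05 s, during which the arm holds its last target.

## Working session

There is one attempt and no reset: what is moved stays moved. The work goes in short steps, each a Python script; the robot and the scene stay as the last script left them, time stands still between calls to the robot, and variables do not carry over. Pictures are saved under pics/ and viewed, and the job is handed in when it is done.

```bash
ls; mkdir -p pics
python3 - <<'E'
from plant import robot
import cv2
for n in ["scene","top","wrist"]:
    c=robot.get_calibration(n); print(n,c)
    cv2.imwrite(f"pics/{n}0.png",robot.grab_frame(n))
s=robot.observe(); print(s["time"],s["tool_pos"],s["tcp_rot"],s["gripper_width"],robot.tip_reach)
E
```

```text
pics
scene {'vertical_fov': 56.55557994807042, 'cx': 281.4658442588622, 'cy': 203.50550105535874, 'k1': -0.1095013801725229, 'rvec': array([ 0.81461098,  2.72555013, -0.8840874 ]), 'tvec': array([ 0.50903616, -0.15831863,  1.18816121])}
top {'vertical_fov': 42.27183290557654, 'cx': 289.0195528107457, 'cy': 202.44345410910412, 'k1': -0.08497788473060033, 'rvec': array([ 2.16149696, -2.17287366,  0.08882064]), 'tvec': array([-0.03564127,  0.58501106,  1.4591749 ])}
wrist {'vertical_fov': 65.70573640693598, 'cx': 279.8513912278534, 'cy': 209.64582869398876, 'k1': -0.08005461004361748, 'rvec': array([-2.4477461 ,  1.57150859,  0.21443502]), 'tvec': array([-0.59951964, -0.03438713,  0.37755144])}
0.15 [ 0.24941833 -0.54551357  0.30331533] [-1.79944436e+02 -1.19639893e-02  2.45651725e+01] 0.08588961678198766 0.0726
```

View pics/scene0.png

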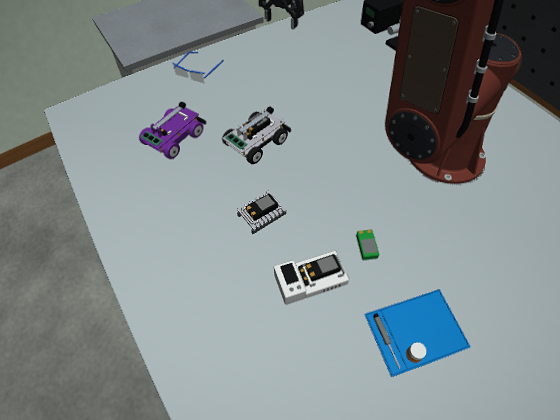

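View pics/top0.png

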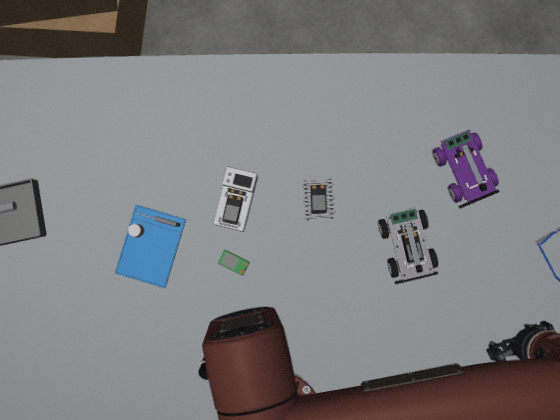

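View pics/wrist0.png

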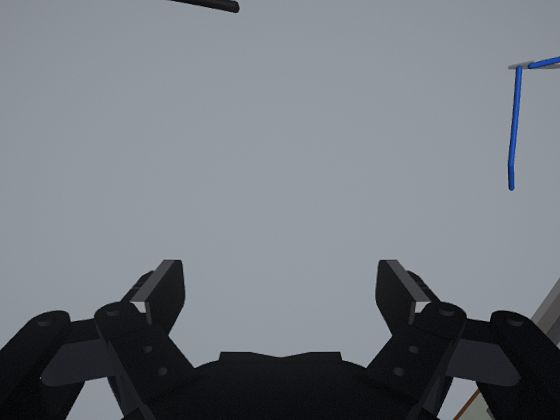

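The top view shows the mat at (150,246), the charger at (235,198), the rack at (319,199) and the rover at (408,243). The purple rover and green pack are decoys. Next I'll zoom in.

```bash
cat > h.py <<'E'
import numpy as np, cv2
from plant import robot
def cal(n):
    c=robot.get_calibration(n); f=210/np.tan(np.radians(c["vertical_fov"]/2))
    R,_=cv2.Rodrigues(np.array(c["rvec"])); return dict(f=f,cx=c["cx"],cy=c["cy"],k1=c["k1"],R=R,t=np.array(c["tvec"]))
def ray(c,uv):
    d=np.array([(uv[0]-c["cx"])/c["f"],(uv[1]-c["cy"])/c["f"]]); p=d.copy()
    for _ in range(20): p=d/(1+c["k1"]*(p@p))
    return -c["R"].T@c["t"], c["R"].T@np.array([p[0],p[1],1])
def onz(c,uv,z):
    o,d=ray(c,uv); return o+d*(z-o[2])/d[2]
def proj(c,P):
    q=c["R"]@np.array(P)+c["t"]; p=q[:2]/q[2]; p=p*(1+c["k1"]*(p@p)); return p*c["f"]+[c["cx"],c["cy"]]
def tri(obs):
    A=np.zeros((3,3));b=np.zeros(3)
    for c,uv in obs:
        o,d=ray(c,uv); d=d/np.linalg.norm(d); M=np.eye(3)-np.outer(d,d); A+=M;b+=M@o
    return np.linalg.solve(A,b)
def shot(n,name):
    c=cal(n); im=robot.grab_frame(n); cv2.imwrite(f"pics/{name}.png",im); np.savez(f"pics/{name}.npz",**c); return im,c
def crop(im,x0,y0,x1,y1,s,name):
    cv2.imwrite(f"pics/{name}.png",cv2.resize(im[y0:y1,x0:x1],None,fx=s,fy=s,interpolation=cv2.INTER_CUBIC))
E
python3 - <<'E'
from h import *
im=cv2.imread("pics/top0.png")
crop(im,360,190,460,290,6,"t_rover"); crop(im,200,155,350,275,5,"t_ch"); crop(im,105,195,200,295,6,"t_mat")
im=cv2.imread("pics/scene0.png")
crop(im,215,95,305,170,8,"s_rover")
E
```

```text
(no output)
```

View pics/t_rover.png

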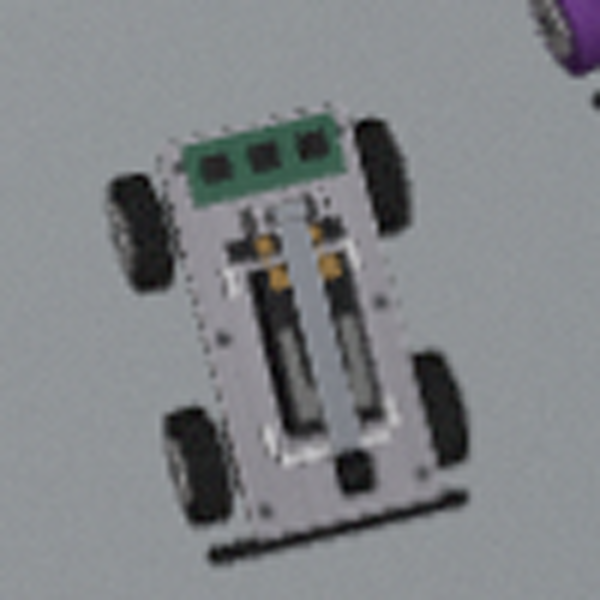

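View pics/t_ch.png

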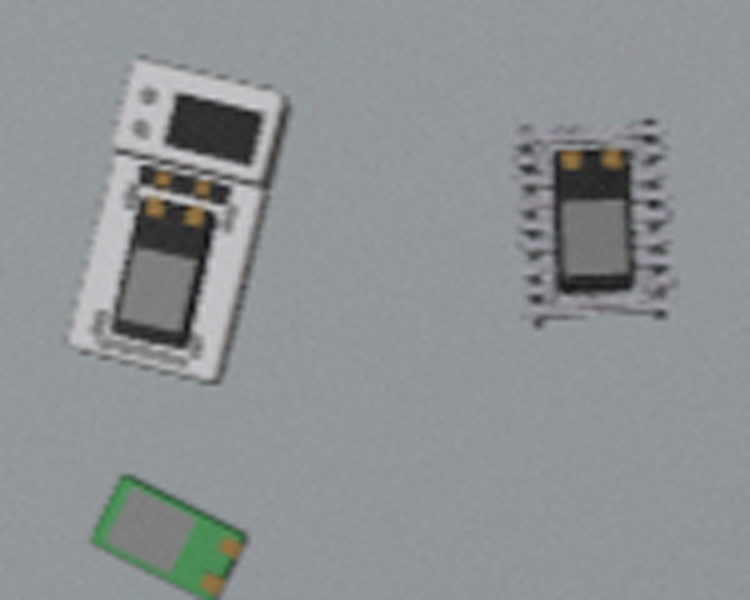

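View pics/t_mat.png

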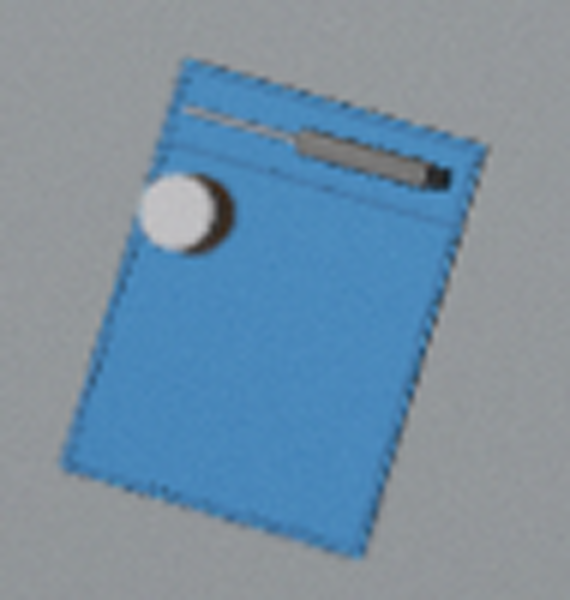

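View pics/s_rover.png

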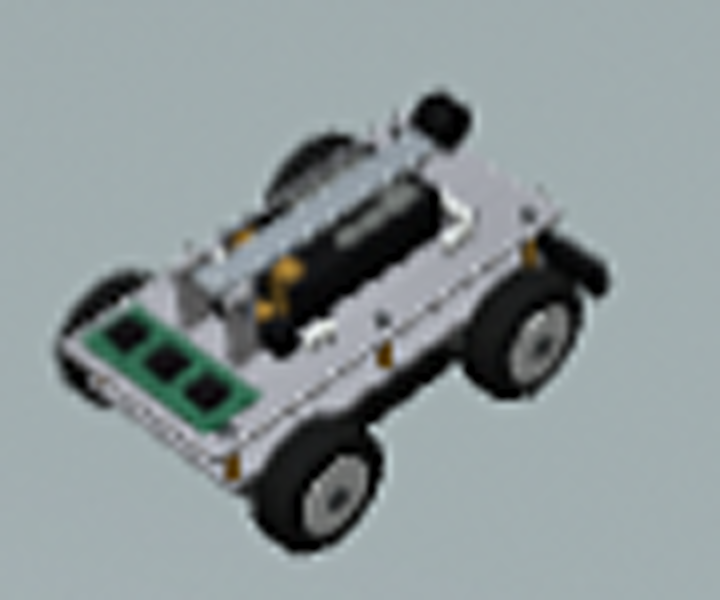

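Run:
```python
from h import *
from scipy.spatial.transform import Rotation as Rn
c=cal("top")
def show(n,x0,y0,s,pts,z):
    for p in pts: print(n,p,onz(c,(x0+(p[0]+.5)/s-.5,y0+(p[1]+.5)/s-.5),z).round(4))
show("rover contacts",360,190,6,[(280,277),(330,265),(355,470)],.085)
show("charger pack contacts, far corners",200,155,5,[(155,208),(195,216),(113,333),(186,346)],.053)
show("rack",200,155,5,[(571,161),(613,160),(563,291),(630,287)],.049)
show("mat",105,195,6,[(185,62),(488,148),(362,555),(67,467)],.004)
show("rover top cam",360,190,6,[(300,360)],.085)
w=cal("wrist");s=robot.observe()
RT=Rn.from_euler("xyz",s["tcp_rot"],degrees=True).as_matrix()
print("cam in tool",RT.T@(-w["R"].T@w["t"]-s["tool_pos"]), "axes",(RT.T@w["R"].T).round(3))
print("top cam at",-c["R"].T@c["t"])
```

```text
rover contacts (280, 277) [ 0.49  -0.346  0.085]
rover contacts (330, 265) [ 0.495  -0.3681  0.085 ]
rover contacts (355, 470) [ 0.4058 -0.377   0.085 ]
charger pack contacts, far corners (155, 208) [0.6002 0.1186 0.053 ]
charger pack contacts, far corners (195, 216) [0.5958 0.0969 0.053 ]
charger pack contacts, far corners (113, 333) [0.5328 0.1409 0.053 ]
charger pack contacts, far corners (186, 346) [0.5256 0.1015 0.053 ]
rack (571, 161) [ 0.6249 -0.1062  0.049 ]
rack (613, 160) [ 0.6253 -0.1289  0.049 ]
rack (563, 291) [ 0.5544 -0.1012  0.049 ]
rack (630, 287) [ 0.5564 -0.1373  0.049 ]
mat (185, 62) [0.5826 0.3929 0.004 ]
mat (488, 148) [0.5417 0.2492 0.004 ]
mat (362, 555) [0.3539 0.3059 0.004 ]
mat (67, 467) [0.3941 0.4452 0.004 ]
rover top cam (300, 360) [ 0.4538 -0.354   0.085 ]
cam in tool [ 0.06719189  0.00025355 -0.06890209] axes [[ 0.    -0.964 -0.266]
 [ 1.     0.    -0.   ]
 [ 0.001 -0.266  0.964]]
top cam at [ 0.44479891 -0.05673931  1.50719415]
```

Run:
```python
from h import *
# rough: rover pack centre ~ (.456,-.365)
s=robot.observe(); print(robot.ik([.450,-.366,.29],[180,0,193]))
robot.move_pose([.450,-.366,.29],[180,0,193])
im,c=shot("wrist","w_rover"); s=robot.observe(); print(s["time"],s["q"].round(1) if hasattr(s["q"],"round") else s["q"],s["tool_pos"])
crop(im,80,40,480,340,2,"w_rover_z")
```

```text
[-52.03316224   2.31835695   0.31999254  88.00163559   0.
 -65.03316224]
2.3333 [-52.1   2.3   0.3  88.   -0.  -65. ] [ 0.44981859 -0.36623986  0.28997868]
```

View pics/w_rover_z.png

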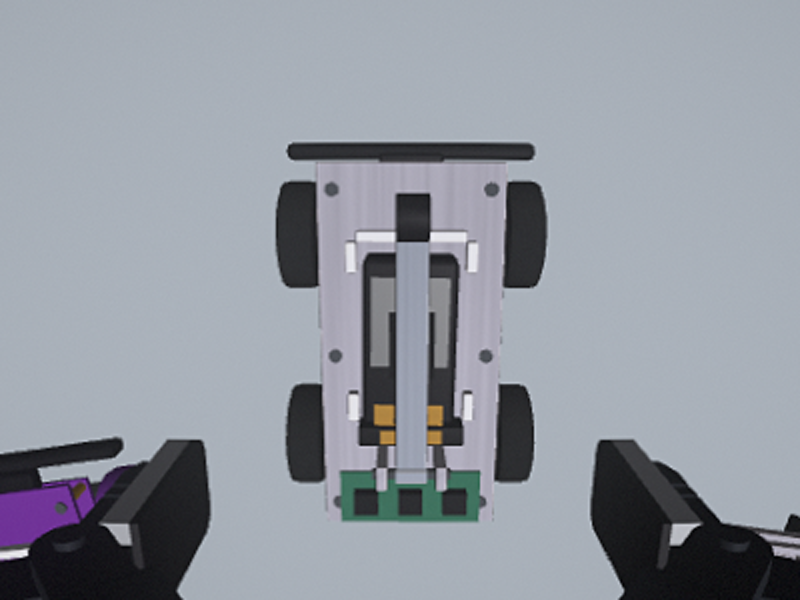

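Run:
```python
from h import *
im=cv2.imread("pics/w_rover.png")
crop(im,225,120,345,195,6,"z1"); crop(im,225,205,345,295,6,"z2")
```

```text
(no output)
```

View pics/z1.png

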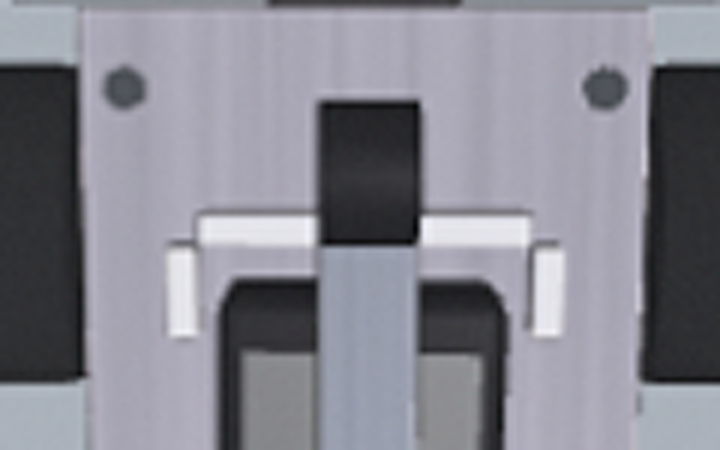

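View pics/z2.png

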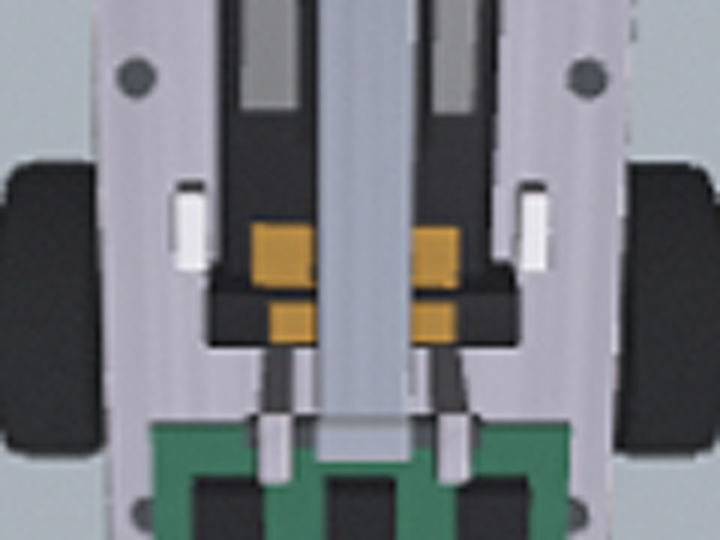

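```bash
cat > rov.py <<'E'
from h import *
E
python3 - <<'E'
from h import *
c=dict(np.load("pics/w_rover.npz"))
def P(k,p,z):
    x0,y0={"1":(225,120),"2":(225,205)}[k]
    return onz(c,(x0+(p[0]+.5)/6-.5,y0+(p[1]+.5)/6-.5),z)
pts=[("1",(198,290),.069,(None,-25)),("1",(532,290),.069,(None,25)),("2",(207,230),.069,(None,-25)),("2",(520,230),.069,(None,25)),
("1",(200,245),.069,(-86,None)),("1",(530,245),.069,(-86,None)),
("1",(182,338),.069,(-72,None)),("1",(548,338),.069,(-72,None)),("2",(191,190),.069,(-14,None)),("2",(533,190),.069,(-14,None))]
# y sign: tool x=-rover x, image right = tool y. tool y (roll180,yaw193) :
from scipy.spatial.transform import Rotation as Rn
print("tool y",Rn.from_euler("xyz",[180,0,193],degrees=True).as_matrix()[:,1])
from scipy.optimize import least_squares
def res(v,full=False):
    x,y,a=v; u=np.array([np.cos(a),np.sin(a)]); w=np.array([-u[1],u[0]]); r=[]
    for k,p,z,(X,Y) in pts:
        d=P(k,p,z)[:2]-[x,y]
        r.append((d@u*1000-X) if X is not None else (d@w*1000-Y))
    return np.array(r)
s=least_squares(res,[.5,-.36,np.radians(13)])
print(s.x[:2],np.degrees(s.x[2]),res(s.x).round(1))
x,y,a=s.x;u=np.array([np.cos(a),np.sin(a)]); w=np.array([-u[1],u[0]])
def loc(k,p,z): d=P(k,p,z)[:2]-[x,y]; return (np.array([d@u,d@w])*1000).round(1)
print("pack edges z85",[loc("1",(219,400),.085),loc("1",(506,400),.085),loc("2",(222,150),.085),loc("2",(490,150),.085),loc("1",(270,280),.085)])
print("contacts",[loc("2",(250,285),.085),loc("2",(458,285),.085)])
print("grip ends z94",[loc("1",(318,170),.094),loc("1",(420,170),.094)],loc("1",(370,100),.094),loc("1",(370,243),.094))
print("block top",loc("2",(210,292),.076),loc("2",(210,346),.076),loc("2",(518,346),.076),"cheeks96",loc("2",(275,485),.096),loc("2",(275,412),.096))
t=cal("top")
for q in [(280,277),(330,265)]:
    d=onz(t,(360+q[0]/6-.4,190+q[1]/6-.4),.085)[:2]-[x,y];print("top contacts",d@u*1000,d@w*1000)
E
```

```text
tool y [-2.24951054e-01  9.74370065e-01  1.22464680e-16]
[ 0.50048951 -0.34947959] 12.993733872452271 [ 0.1 -0.1  0.2 -0.1  0.1  0.2  0.1  0.1 -0.3 -0.2]
pack edges z85 [array([-65.6, -21.1]), array([-65.6,  19.9]), array([-26.4, -21.3]), array([-26.4,  18.4]), array([-82.8, -13.7])]
contacts [array([ -4.9, -17.4]), array([-4.8, 14.1])]
grip ends z94 [array([-98.9,  -6.8]), array([-98.9,   6.9])] [-1.081e+02  1.000e-01] [-89.1   0.2]
block top [  0.1 -24.1] [  9.3 -24.3] [ 9.4 24.4] cheeks96 [ 22.9 -13.6] [ 10.8 -13.5]
top contacts -9.548790928146182 5.683159554842965
top contacts -9.56990232349825 -16.974872299415807
```

The view fits the rover well (residuals under 0.3 mm). Its origin is at (0.5005, -0.3495), yaw 13.0°, with the grip at x -99, y 0. Next I'll open the bar.

```bash
cat >> h.py <<'E'
class Fr:
    def __init__(s,x,y,deg): s.p=np.array([x,y]); s.deg=deg; a=np.radians(deg); s.u=np.array([np.cos(a),np.sin(a)]); s.w=np.array([-s.u[1],s.u[0]])
    def W(s,x,y,z): q=s.p+s.u*x/1000+s.w*y/1000; return [q[0],q[1],z/1000]
    def L(s,P): d=np.array(P[:2])-s.p; return np.array([d@s.u,d@s.w])*1000
    @property
    def ori(s): return [180,0,(s.deg+180)]
rover=Fr(.50049,-.34948,12.99)
def gripc(q): return 17-116*np.cos(q)+4*np.sin(q), 90+116*np.sin(q)+4*np.cos(q)
def st(tag=""):
    s=robot.observe(); print(tag,"t",round(s["time"],2),"pos",np.round(s["tool_pos"],4),"F",np.round(s["ft_force"],1),"T",np.round(s["torque"],2),"w",round(s["gripper_width"],4)); return s
E
python3 - <<'E'
from h import *
robot.set_gripper(.04)
x,z=gripc(0)
robot.move_pose(rover.W(x,0,z+54+35),rover.ori); st("above")
print(robot.line_to(rover.W(x,0,z+54),vel=.1,guard=10)); st("down")
robot.set_gripper(0.0); st("closed")
E
```

```text
above t 3.38 pos [ 0.4043 -0.372   0.1841] F [-0.1 -0.1  0.4] T [ 0.   -0.03  0.05] w 0.0401
False
down t 3.88 pos [ 0.4044 -0.3719  0.1486] F [0.8 0.1 0.3] T [ 0.05 -0.05  0.01] w 0.04
closed t 4.23 pos [ 0.4043 -0.3718  0.1489] F [-0.3  4.2  5.5] T [ 0.63  0.15 -0.02] w 0.0122
```

Run:
```python
from h import *
for q in np.linspace(0,1.78,9)[1:]:
    x,z=gripc(q); robot.line_to(rover.W(x,0,z+54),vel=.15); st(f"q{q:.2f}")
shot("scene","s_open")
im=cv2.imread("pics/s_open.png"); crop(im,200,40,320,170,5,"s_open_z")
```

```text
q0.22 t 4.56 pos [ 0.4078 -0.3709  0.174 ] F [0.1 1.3 0.8] T [ 0.2  -0.03 -0.05] w 0.0128
q0.45 t 4.88 pos [ 0.4167 -0.3689  0.1975] F [-2.3  1.3  1.1] T [ 0.13  0.24 -0.12] w 0.0128
q0.67 t 5.21 pos [ 0.4308 -0.3656  0.219 ] F [-3.   1.1  4.2] T [ 0.3   0.1  -0.07] w 0.0126
q0.89 t 5.53 pos [ 0.4488 -0.3615  0.2364] F [-1.9  0.9  2.4] T [ 0.17  0.2  -0.17] w 0.0124
q1.11 t 5.86 pos [ 0.4702 -0.3565  0.2493] F [-2.   0.1  0.7] T [-0.19  0.42 -0.03] w 0.0126
q1.33 t 6.18 pos [ 0.4941 -0.351   0.2573] F [-1.  -1.5 -1.4] T [-0.3   0.37 -0.01] w 0.0126
q1.56 t 6.51 pos [ 0.5191 -0.3453  0.2598] F [-1.9 -2.2 -1.2] T [-0.29  0.42 -0.09] w 0.0129
q1.78 t 6.83 pos [ 0.5441 -0.3395  0.2569] F [-1.7 -1.5  2.5] T [-0.31  0.61 -0.01] w 0.0126
```

View pics/s_open_z.png

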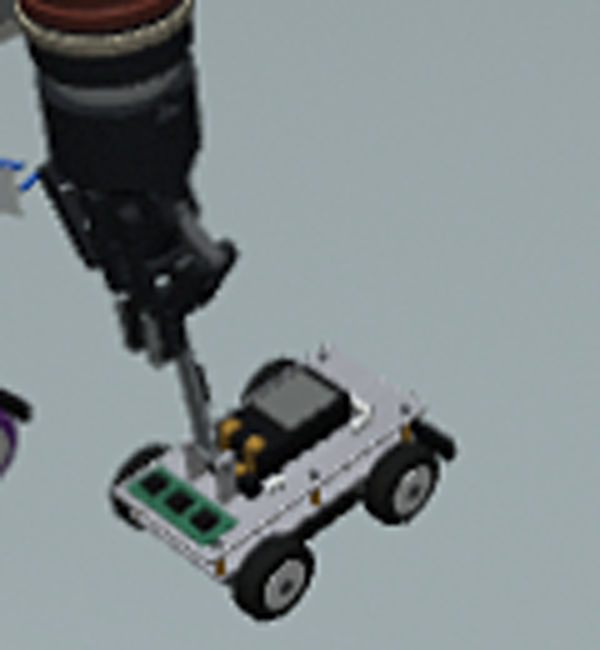

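```bash
cat >> h.py <<'E'
mat=Fr(.4681,.3483,-16.0)
def down(fr,x,y,z,vel=.12,guard=12):
    # final stretch slow
    cur=robot.observe()["tool_pos"][2]*1000
    if cur>z+20: robot.line_to(fr.W(x,y,z+12),vel=vel)
    g=robot.line_to(fr.W(x,y,z),vel=.05,guard=guard); return g
E
python3 - <<'E'
from h import *
robot.set_gripper(.035)
x,z=gripc(1.78)
robot.line_to(rover.W(x,0,z+54+60),vel=.2)
robot.set_gripper(.06)
robot.line_to(rover.W(-44,-.8,z+54+60),vel=.25)
st("above"); im,c=shot("wrist","w_rover2"); crop(im,80,40,480,400,2,"w_rover2z")
E
```

```text
above t 8.55 pos [ 0.4574 -0.3604  0.3168] F [-0.1  0.1 -0.4] T [-0.02 -0.03  0.02] w 0.0601
```

View pics/w_rover2z.png

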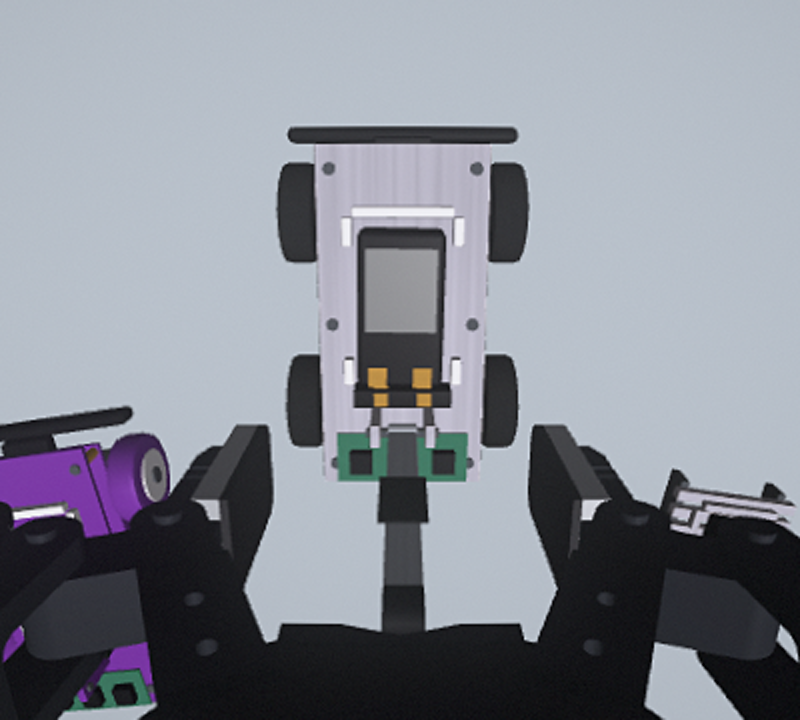

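The bar stays up and the pack lies free in its bay. Next I'll pick the pack.

Run:
```python
from h import *
print(down(rover,-44,-.8,138,vel=.2)); st("down")
robot.set_gripper(0); st("gripped")
robot.line_to(rover.W(-44,-.8,138+8),vel=.05); st("lift")
robot.line_to(rover.W(-44,-.8,270),vel=.2); st("up")
shot("scene","s_lift"); im=cv2.imread("pics/s_lift.png"); crop(im,180,40,320,170,5,"s_lift_z")
```

```text
False
down t 9.97 pos [ 0.4577 -0.36    0.1377] F [0.4 0.2 0.1] T [ 0.01 -0.02  0.  ] w 0.0598
gripped t 10.28 pos [ 0.458  -0.3604  0.1386] F [-0.5 -0.2  3.7] T [-0.03  0.03 -0.  ] w 0.0406
lift t 10.58 pos [ 0.4579 -0.3603  0.1464] F [ 0.4  0.1 -1.2] T [-0.   -0.02  0.  ] w 0.0405
up t 11.35 pos [ 0.4576 -0.3598  0.2685] F [ 0.6 -0.1 -0.7] T [-0.01  0.01  0.04] w 0.0409
```

View pics/s_lift_z.png

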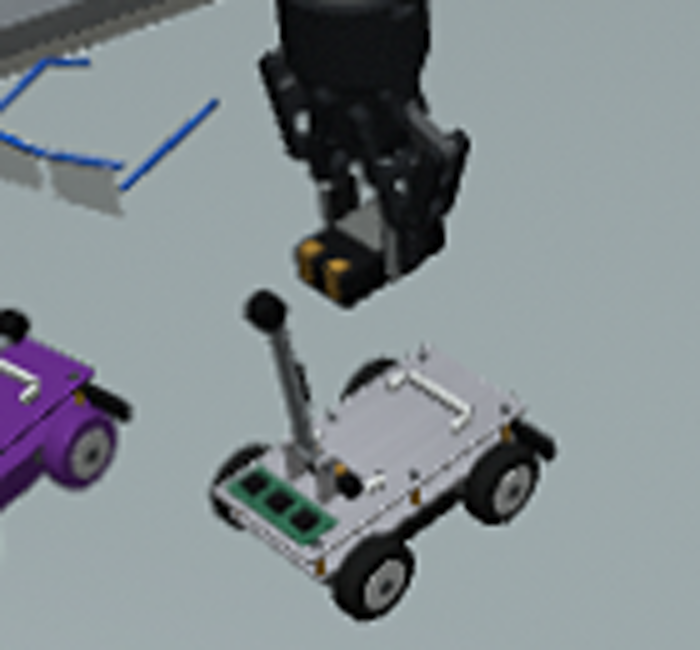

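Run:
```python
from h import *
robot.line_to(rover.W(-46,-.8,310),vel=.25)
robot.move_pose(mat.W(-45,0,150),mat.ori); st("mat above")
print(down(mat,-45,0,80.5,vel=.2,guard=6)); st("placed")
robot.set_gripper(.06); st("rel")
robot.line_to(mat.W(-45,0,200),vel=.25)
# charger look
robot.move_pose([.553,.111,.26],[180,0,168.5]); st("ch")
im,c=shot("wrist","w_ch"); crop(im,80,20,480,320,2,"w_chz")
# rack look
robot.move_pose([.585,-.118,.26],[180,0,177]); st("rack")
im,c=shot("wrist","w_rk"); crop(im,80,20,480,320,2,"w_rkz")
shot("top","t1")
```

```text
mat above t 14.32 pos [0.4254 0.3603 0.1502] F [-0.4  0.9 -1.1] T [-0.03  0.01 -0.04] w 0.0408
True
placed t 15.1 pos [0.4256 0.361  0.0806] F [-0.2  0.   5.1] T [-0.07  0.08 -0.02] w 0.0408
rel t 15.43 pos [0.4246 0.3605 0.0792] F [-0.2 -0.2 -0.1] T [-0.03 -0.01 -0.03] w 0.0602
ch t 17.17 pos [0.5524 0.1118 0.2592] F [ 0.   0.1 -0.1] T [-0.01  0.01 -0.02] w 0.0601
rack t 18.13 pos [ 0.585  -0.1166  0.2599] F [-0.   0.6 -0.1] T [ 0.02  0.   -0.02] w 0.0605
```

View pics/w_chz.png

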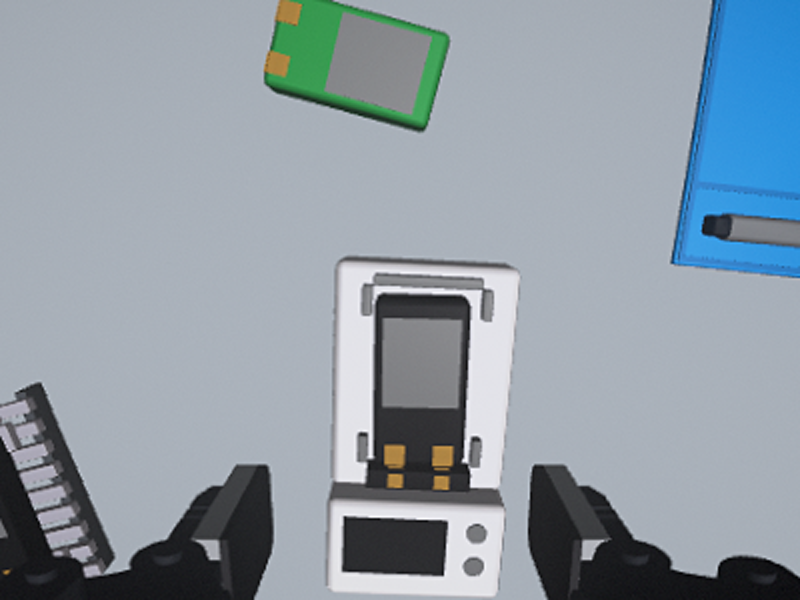

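View pics/w_rkz.png

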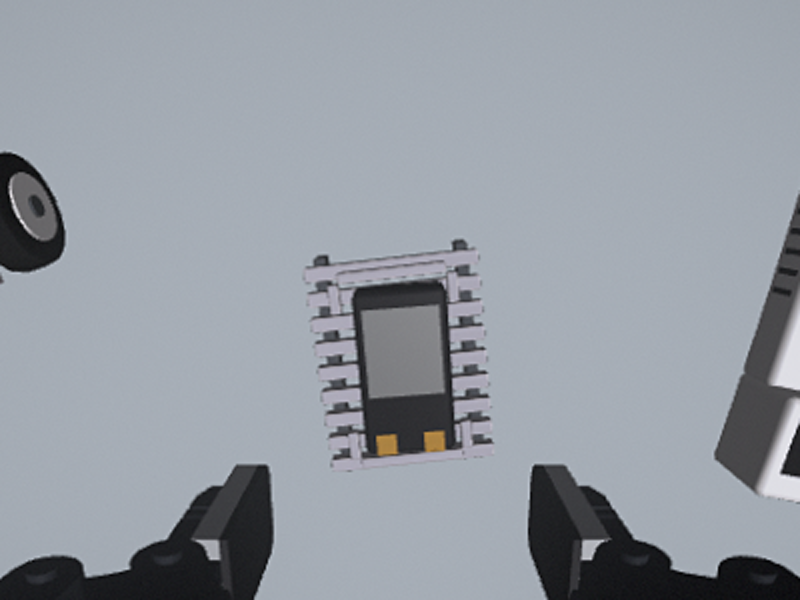

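View pics/t1.png

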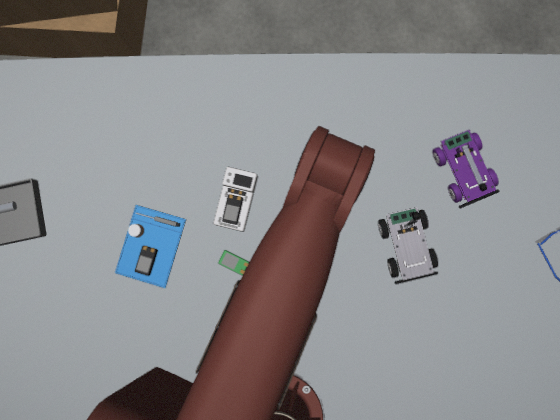

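The flat pack is on the free half of the mat at (147,260) in the top view. Next I'll zoom in on the charger and rack for precise frames.

Run:
```python
from h import *
im=cv2.imread("pics/w_ch.png"); crop(im,235,145,345,275,5,"zc")
im=cv2.imread("pics/w_rk.png"); crop(im,225,135,335,260,5,"zr")
```

```text
(no output)
```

View pics/zc.png

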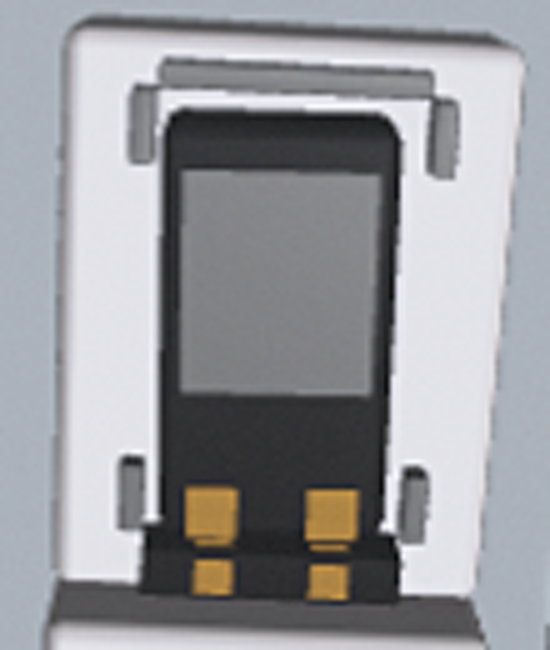

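View pics/zr.png

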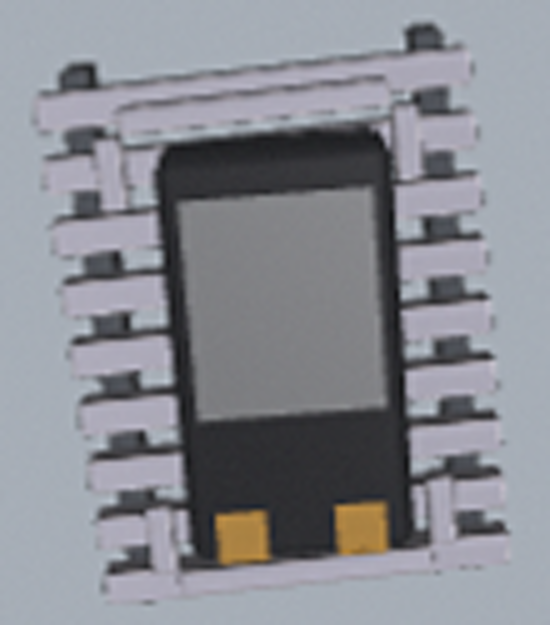

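```bash
cat > fit.py <<'E'
from h import *
from scipy.optimize import least_squares
def fit(npz,x0,y0,s,pts,z,g):
    c=dict(np.load(npz)); Q=lambda p,z: onz(c,(x0+(p[0]+.5)/s-.5,y0+(p[1]+.5)/s-.5),z)
    def res(v):
        f=Fr(v[0],v[1],np.degrees(v[2])); r=[]
        for p,X,Y in pts:
            l=f.L(Q(p,z)); r.append(l[0]-X if X is not None else l[1]-Y)
        return np.array(r)
    o=least_squares(res,[g[0],g[1],np.radians(g[2])],x_scale=[.01,.01,.1]); f=Fr(o.x[0],o.x[1],np.degrees(o.x[2]))
    print(o.x[:2].round(5),round(f.deg,2),res(o.x).round(1)); return f,lambda p,z: f.L(Q(p,z)).round(1)
E
python3 - <<'E'
from fit import *
N=None
f,l=fit("pics/w_ch.npz",235,145,5,[((155,120),N,-25),((431,140),N,25),((144,495),N,-25),((401,510),N,25),((160,84),-86,N),((430,98),-86,N),((142,163),-72,N),((442,179),-72,N),((131,463),-14,N),((414,475),-14,N)],.037,(.6,.1,-11.5))
print("pack",l((163,300),.053),l((394,250),.053),l((280,109),.053),l((210,538),.053),l((332,540),.053))
f,l=fit("pics/w_rk.npz",225,135,5,[((124,175),N,-25),((399,150),N,25),((177,540),N,-25),((430,515),N,25),((120,134),-43,N),((388,104),-43,N),((117,211),-29,N),((408,180),-29,N),((160,506),29,N),((438,475),29,N)],.033,(.59,-.118,-3))
print("pack",l((172,300),.049),l((397,300),.049),l((280,133),.049),l((243,565),.049),l((362,553),.049))
E
```

```text
[0.60834 0.10912] -14.13 [-0.  -0.2  0.4 -0.2 -0.3 -0.1  0.2  0.5 -0.2 -0.2]
pack [-50.6 -21.9] [-61.4  17.8] [-84.9  -3.3] [ -6.2 -11.8] [-6.8 10.5]
[ 0.59383 -0.11583] 3.47 [-0.2  0.2  0.3 -0.3  0.   0.1 -0.   0.3 -0.1 -0.3]
pack [-14.7 -18. ] [-10.3  21.4] [-41.8   4.2] [ 36.5 -11.5] [36.6 10.6]
```

```bash
cat >> h.py <<'E'
charger=Fr(.60834,.10912,-14.13)
rack=Fr(.59383,-.11583,3.47)
E
python3 - <<'E'
from h import *
robot.move_pose(rack.W(-2.5,.5,190),rack.ori)
print(down(rack,-2.5,.5,102,vel=.2)); st("down")
robot.set_gripper(0); st("grip")
robot.line_to(rack.W(-2.5,.5,310),vel=.2); st("up")
robot.move_pose(rover.W(-48,0,310),rover.ori); st("rover")
robot.line_to(rover.W(-43,0,190),vel=.2); st("rover lower")
im,c=shot("wrist","w_ins"); crop(im,80,40,480,400,2,"w_insz")
E
```

```text
False
down t 19.54 pos [ 0.5912 -0.1154  0.102 ] F [ 0.2  0.7 -0.1] T [ 0.03 -0.02  0.02] w 0.0601
grip t 19.84 pos [ 0.5917 -0.1156  0.1027] F [-0.3  0.2  4.2] T [0.08 0.1  0.02] w 0.0409
up t 21.03 pos [ 0.5909 -0.1153  0.3085] F [ 0.4  0.2 -1.3] T [0.01 0.04 0.02] w 0.0409
rover t 22.12 pos [ 0.4542 -0.3595  0.3097] F [-0.  -0.2 -1.5] T [-0.03 -0.02  0.03] w 0.0406
rover lower t 22.87 pos [ 0.4593 -0.3591  0.1913] F [ 1.1 -0.1 -0.7] T [-0.03  0.05 -0.02] w 0.0406
```

View pics/w_insz.png

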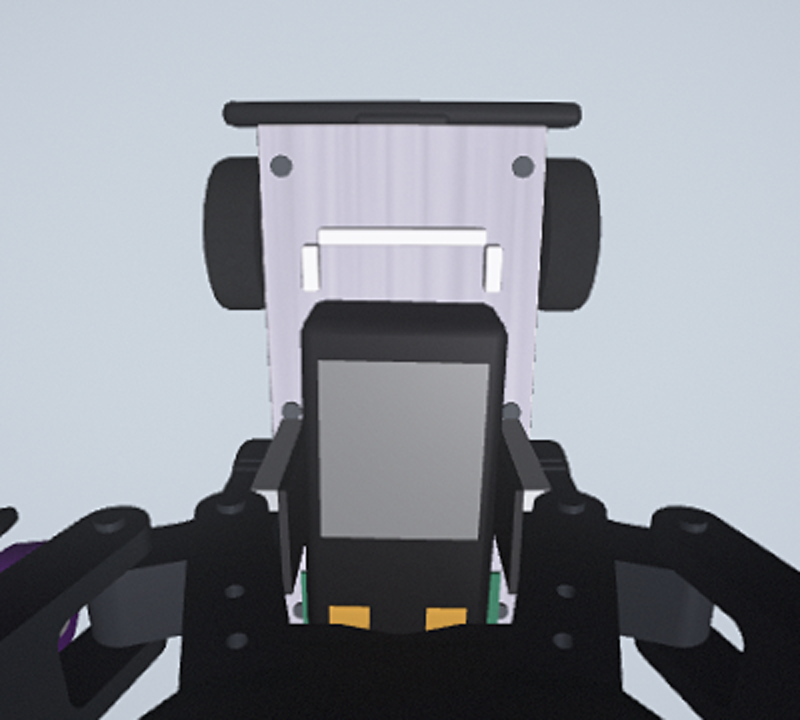

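Run:
```python
from h import *
c=dict(np.load("pics/w_ins.npz")); r=dict(np.load("pics/w_rk.npz"))
a=rover.L(onz(c,(80+403/2-.25,40+361/2-.25),.1383)); b=rack.L(onz(r,(225+280/5-.4,135+192/5-.4),.049))
print(a,b,"pack centre in rover x:",a[0]-(b[0]+2.6))
```

```text
[-71.73177333   0.12938382] [-31.64613629   3.02400706] pack centre in rover x: -42.68563704466639
```

Run:
```python
from h import *
print(down(rover,-43.3,0,138.5,vel=.15,guard=6)); st("placed")
robot.set_gripper(.06); st("rel")
robot.line_to(rover.W(-44,0,317),vel=.25); st("up")
im,c=shot("wrist","w_rover3"); crop(im,80,40,480,400,2,"w_rover3z")
```

```text
True
placed t 23.66 pos [ 0.4587 -0.3597  0.1387] F [0.4 0.4 5. ] T [ 0.08  0.09 -0.  ] w 0.0404
rel t 23.98 pos [ 0.4582 -0.3591  0.1374] F [ 0.5 -0.3 -0.4] T [-0.01 -0.03 -0.  ] w 0.0602
up t 24.85 pos [ 0.4574 -0.3591  0.3155] F [-0.3  0.1 -0.5] T [ 0.    0.06 -0.  ] w 0.0598
```

View pics/w_rover3z.png

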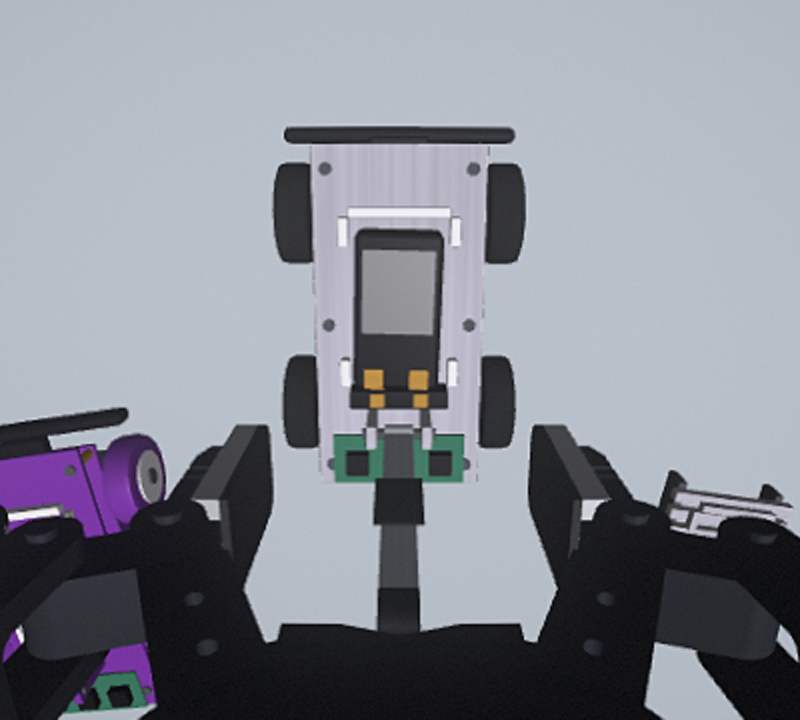

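Run:
```python
from h import *
robot.set_gripper(.04)
q0=1.81; x,z=gripc(q0)
robot.line_to(rover.W(x,0,317),vel=.25)
print(robot.line_to(rover.W(x,0,z+54),vel=.12,guard=8)); st("at bar")
robot.set_gripper(0); st("grip")
for q in np.linspace(q0,0,9)[1:]:
    x,z=gripc(q); g=robot.line_to(rover.W(x,0,z+54),vel=.15,guard=25); st(f"q{q:.2f} {g}")
    if g: break
```

```text
False
at bar t 26.41 pos [ 0.5475 -0.3389  0.2567] F [-0.4  0.5  0.7] T [ 0.07  0.01 -0.01] w 0.0401
grip t 26.77 pos [ 0.5481 -0.3387  0.257 ] F [0.8 0.8 5.8] T [ 0.34 -0.04  0.01] w 0.0123
q1.58 False t 27.1 pos [ 0.5227 -0.3445  0.2606] F [2.8 1.9 3.9] T [ 0.55 -0.68  0.03] w 0.012
q1.36 False t 27.43 pos [ 0.4975 -0.3503  0.2587] F [3.  1.5 3.6] T [ 0.4  -1.02 -0.03] w 0.0121
q1.13 False t 27.75 pos [ 0.4725 -0.3561  0.2511] F [-0.5  0.2  6.2] T [ 0.36 -0.25 -0.2 ] w 0.0122
q0.91 False t 28.07 pos [ 0.4502 -0.3612  0.2379] F [-1.2  2.   5.3] T [0.29 0.08 0.  ] w 0.0118
q0.68 False t 28.4 pos [ 0.431  -0.3655  0.2197] F [-3.8  0.6  3.5] T [ 0.04  0.69 -0.23] w 0.012
q0.45 False t 28.73 pos [ 0.4169 -0.3688  0.1981] F [-3.  1.  4.] T [0.12 0.47 0.17] w 0.0121
q0.23 False t 29.05 pos [ 0.4077 -0.3709  0.1739] F [-3.2 -0.7  1.7] T [ 0.07  0.58 -0.01] w 0.0122
q0.00 True t 29.31 pos [ 0.4042 -0.3715  0.1485] F [ 0.5 -0.7  3.6] T [ 0.68  0.17 -0.03] w 0.0123
```

Run:
```python
from h import *
robot.set_gripper(.04); x,z=gripc(0)
robot.line_to(rover.W(x,0,z+54+60),vel=.2)
robot.move_pose([.450,-.366,.29],[180,0,193]); st()
im,c=shot("wrist","w_rover4"); crop(im,80,40,480,340,2,"w_rover4z")
a=cv2.imread("pics/w_rover.png"); d=cv2.absdiff(a,im).max(2); print("diff over grip",d[130:165,275:300].max(),d[130:165,275:300].mean())
im,c=shot("scene","s4"); crop(im,200,80,320,170,6,"s4z")
```

```text
t 30.61 pos [ 0.4503 -0.3658  0.2895] F [-0.3  0.2 -0.1] T [ 0.03  0.02 -0.04] w 0.0399
diff over grip 111 16.321142857142856
```

View pics/w_rover4z.png

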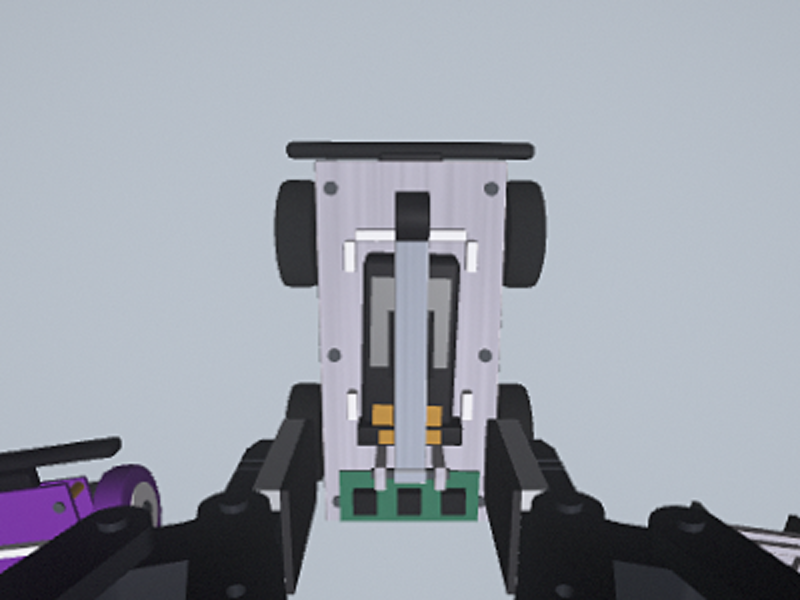

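View pics/s4z.png

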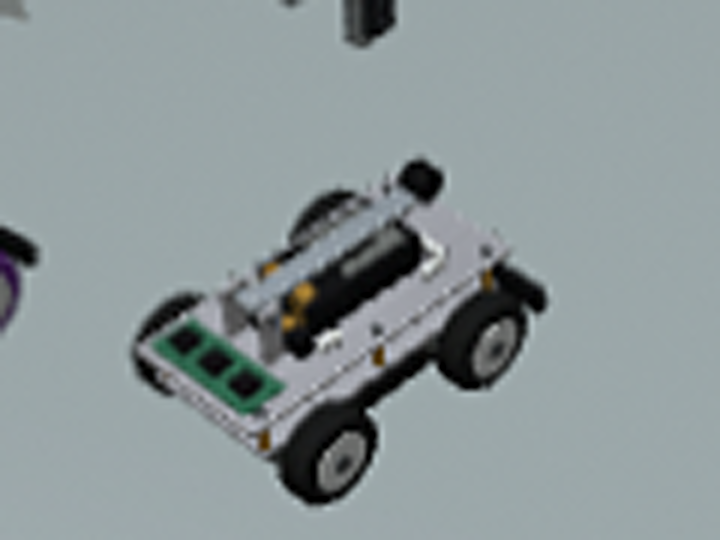

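The bar is closed, with its grip in the same place relative to the rover as at the start, and the new pack lies flat under it. Next, the hot pack goes from charger to rack.

Run:
```python
from h import *
robot.set_gripper(.06)
robot.move_pose(charger.W(-45.7,-1.5,190),charger.ori)
print(down(charger,-45.7,-1.5,106,vel=.2)); st("down")
robot.set_gripper(0); st("grip")
robot.line_to(charger.W(-45.7,-1.5,220),vel=.2); st("up")
robot.move_pose(rack.W(0,0,160),rack.ori)
im,c=shot("wrist","w_ins2"); crop(im,80,40,480,400,2,"w_ins2z")
```

```text
False
down t 33.78 pos [0.5636 0.1189 0.1061] F [ 0.4 -0.3  0.2] T [ 0.05  0.02 -0.  ] w 0.0599
grip t 34.08 pos [0.5641 0.1188 0.1067] F [ 0.4 -0.6  5.2] T [-0.07  0.08  0.01] w 0.0407
up t 34.8 pos [0.5632 0.1188 0.2185] F [-0.3 -0.  -0.4] T [-0.    0.03 -0.  ] w 0.041
```

View pics/w_ins2z.png

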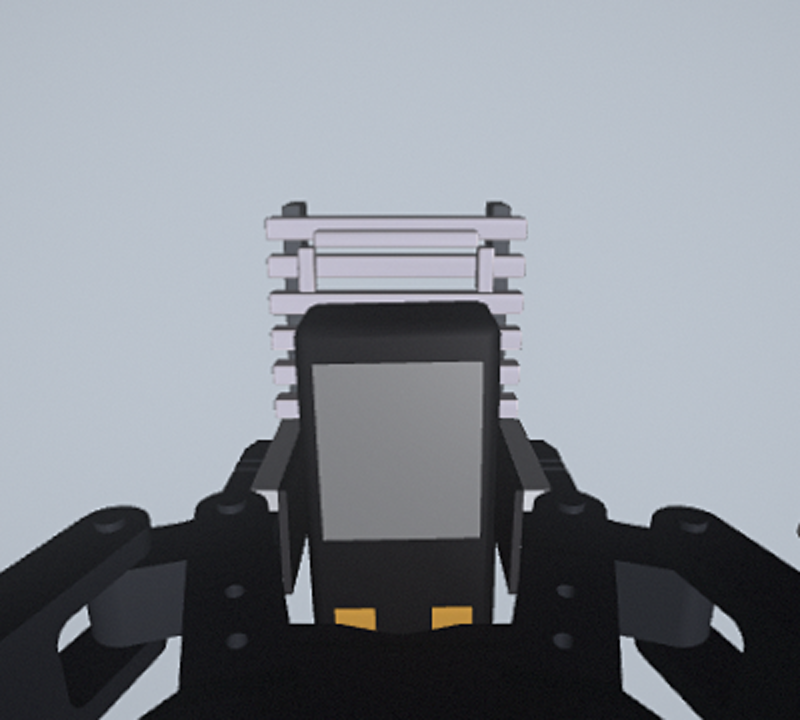

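Run:
```python
from h import *
print(down(rack,0,0,102.5,vel=.15,guard=6)); st("placed")
robot.set_gripper(.06); st("rel")
robot.line_to(rack.W(0,0,260),vel=.25)
im,c=shot("wrist","w_rk2"); crop(im,80,20,480,320,2,"w_rk2z")
robot.move_pose(mat.W(-45,0,240),mat.ori); st("mat")
im,c=shot("wrist","w_mat"); crop(im,80,20,480,320,2,"w_matz")
```

```text
True
placed t 36.59 pos [ 0.5946 -0.116   0.1027] F [-0.   0.4  4.7] T [-0.01  0.04 -0.02] w 0.0407
rel t 36.92 pos [ 0.5937 -0.1156  0.1014] F [ 0.6  0.5 -0.6] T [ 0.03 -0.04 -0.03] w 0.0599
mat t 39.58 pos [0.4254 0.3602 0.2399] F [-0.2  0.2  0.4] T [-0.01 -0.08  0.03] w 0.0597
```

View pics/w_rk2z.png

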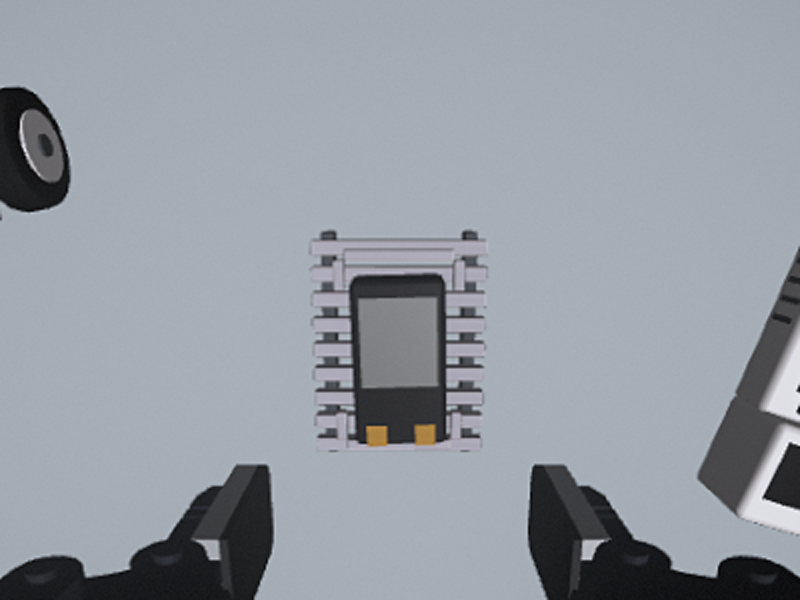

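View pics/w_matz.png

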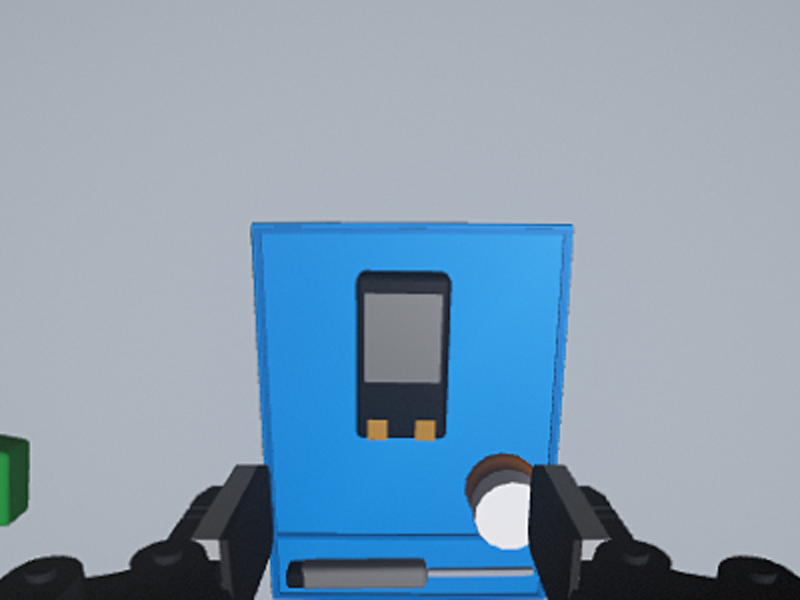

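Run:
```python
from h import *
im=cv2.imread("pics/w_rk2.png"); crop(im,225,125,335,260,5,"zr2")
r=dict(np.load("pics/w_rk2.npz")); f=lambda p,z: rack.L(onz(r,(80+(p[0]+.5)/2-.5,20+(p[1]+.5)/2-.5),z)).round(1)
print(f((376,445),.049),f((425,444),.049),f((397,274),.049),f((350,330),.049),f((445,330),.049))
m=dict(np.load("pics/w_mat.npz")); f=lambda p,z: mat.L(onz(m,(80+(p[0]+.5)/2-.5,20+(p[1]+.5)/2-.5),z)).round(1)
print(f((376,440),.027),f((425,439),.027),f((403,271),.027),f((357,330),.027),f((449,330),.027))
```

```text
[ 39.6 -10.7] [39.1 11.6] [-38.   -1.1] [-13.7 -21.6] [-13.7  19.8]
[ -5.  -11.7] [-5.4 11. ] [-82.4   0.7] [-56.6 -19.5] [-56.5  21. ]
```

View pics/zr2.png

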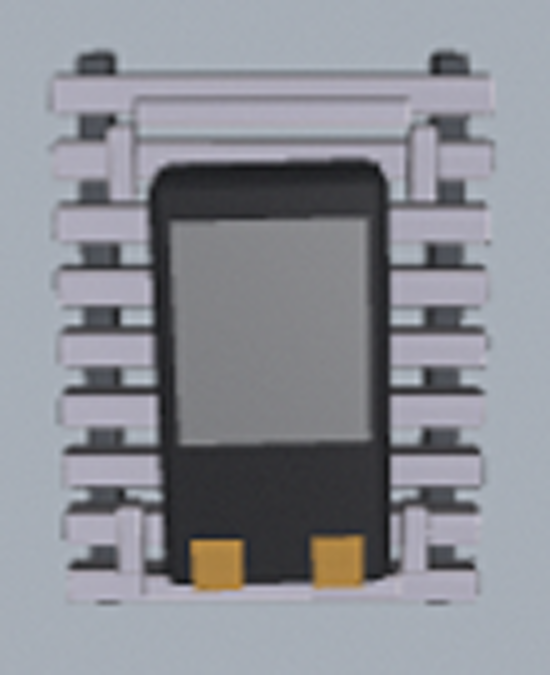

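Run:
```python
from h import *
print(down(mat,-44,.2,80,vel=.2)); st("down")
robot.set_gripper(0); st("grip")
robot.line_to(mat.W(-44,.2,190),vel=.2); st("up")
robot.move_pose(charger.W(-43,0,165),charger.ori)
im,c=shot("wrist","w_ins3"); crop(im,80,40,480,400,2,"w_ins3z"); st("ch")
print(down(charger,-43,0,106.5,vel=.15,guard=6)); st("placed")
robot.set_gripper(.06); st("rel")
robot.line_to(charger.W(-47,2,260),vel=.25)
im,c=shot("wrist","w_ch2"); crop(im,80,20,480,320,2,"w_ch2z")
```

```text
False
down t 40.92 pos [0.4257 0.3605 0.0798] F [ 0.5 -0.2 -0. ] T [-0.01  0.04 -0.02] w 0.0602
grip t 41.22 pos [0.4262 0.3608 0.0806] F [0.3 0.5 3.9] T [ 0.06  0.05 -0.  ] w 0.0404
up t 41.92 pos [0.4254 0.3604 0.1886] F [ 0.6 -0.2 -2.6] T [ 0.   -0.03  0.02] w 0.0406
ch t 43.05 pos [0.5661 0.1209 0.1648] F [ 0.3  0.6 -0.8] T [-0.04 -0.02 -0.03] w 0.0404
True
placed t 43.83 pos [0.5674 0.1197 0.1066] F [ 0.1 -1.1  5.4] T [-0.02  0.02  0.01] w 0.0407
rel t 44.16 pos [0.5664 0.1197 0.1054] F [-0.1 -0.1  0.1] T [-0.04 -0.    0.02] w 0.0601
```

View pics/w_ch2z.png

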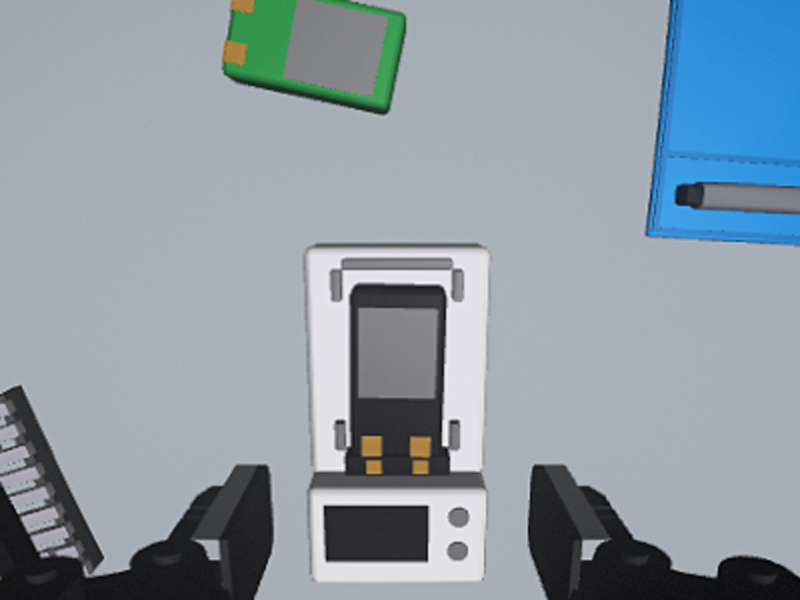

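Run:
```python
from h import *
c=dict(np.load("pics/w_ch2.npz")); f=lambda p,z: charger.L(onz(c,(80+(p[0]+.5)/2-.5,20+(p[1]+.5)/2-.5),z)).round(1)
print(f((371,457),.053),f((420,457),.053),f((397,284),.053),f((351,330),.053),f((446,330),.053))
robot.goto_joints([-90,0,0,88,0,0]); st()
im,c=shot("top","t_end"); im2,c=shot("scene","s_end"); crop(im2,200,90,480,390,2.0,"s_endz"); crop(im,100,140,460,300,2.2,"t_endz")
```

```text
[ -3.1 -11.5] [-3.1 10.7] [-81.2   0.3] [-61.5 -19.4] [-61.5  21.3]
 t 47.84 pos [ 0.1303 -0.5632  0.3097] F [-0.1  0.5 -0. ] T [ 0.03 -0.02  0.05] w 0.0604
```

View pics/s_endz.png

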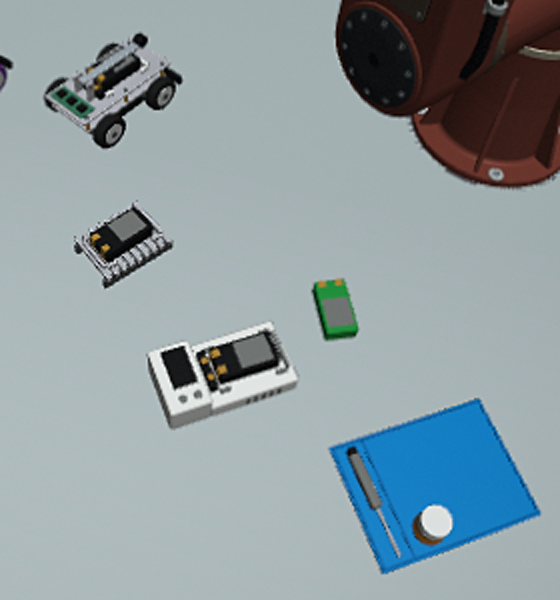

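View pics/t_endz.png

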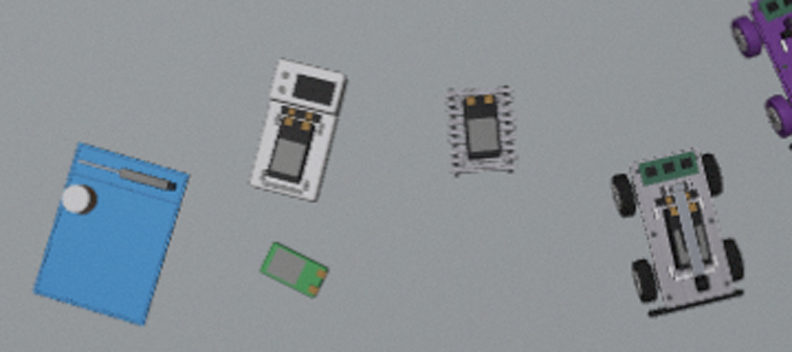

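Run:
```python
from h import *
robot.job_done(); st()
```

```text
the job is handed in; nothing more can be done
the job is handed in; nothing more can be done
```

I rotated the three packs as asked and handed the job in at about 48 s on the robot's clock, with the arm clear of everything.

**Order of moves:**
1. Swung the hold-down bar up.
2. Parked the flat pack on the free half of the mat.
3. Moved the cool pack from the rack into the rover.
4. Closed the bar over the cool pack.
5. Moved the hot pack from the charger to the rack.
6. Moved the flat pack from the mat to the charger.

**Last checks:**
- **Packs:** all three lie flat inside their bays. In the charger and rack they measured within about 1 mm of the bay centre. For the rover I checked position before insertion and by eye afterwards. The rover and charger packs have their contacts towards the contact block.
- **Bar:** the bar met its stop on closing. Afterwards its grip appeared at the same place relative to the rover as at the start, to about 1 pixel.
- **Other items:** the jar, screwdriver, green pack and purple rover look unmoved in the final pictures.
- **Forces:** the wrist forces I printed after each move stayed under about 8 N. The final closing step tripped its 25 N guard at the stop, well under the 120 N limit.

No check failed. The hot pack sat about 1° askew in the gripper on its way to the rack, still well within the bay's play.

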